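# Fetch the flux jar from behind the bottles

## Robot

A 6-joint arm with a two-finger parallel gripper is mounted at the origin on a cart in front of the work surface, level with it; the furniture and walls round the work are solid. World frame = base frame: x ahead of the robot, y to its left, z up, the work surface at z = 0. Lengths are in m, angles in rad, forces in N, time in s.
With the tool pointing down it reaches from about 0.3 to 0.775 m from the base axis. Payload 14.6 kg.
Tool frame: the origin (TCP) lies at the very end of the fingers, on their centre line; the grasp point (between the pads) lies 19 mm behind it; z points along the fingers, y is the line along which they close (so a half turn about z gives the same grasp; the last joint's range is limited). The gripper opens to 94 mm and grips with 3 to 60 N. Pads are 16 mm wide; open, the fingers measure 119 mm over their backs; the gripper's body (75 mm by 177 mm) begins 78 mm behind the grasp point.
Start: joints at [-1.368, 0.3, 1.521, -0, 1.321, -0.067], TCP at [0.147, -0.53, 0.205] pointing down, gripper open.
Joint ranges: [-3.03, 3.03], [-0.79, 2.21], [0.23, 2.52], [-1.04, 4.18], [0, 3.07], [-2.55, 2.55]. Speed limits (rad/s): [2.22, 2.22, 2.57, 3.14, 3.14, 3.14].

## Interface

Orientations are given as [roll, pitch, yaw] about the fixed x, y, z axes, in that order (R = Rz(yaw) Ry(pitch) Rx(roll)).
In Python, from station import ctrl gives the robot as it stands.
- The arm moves only by the tool carry_out, never from a script. Its argument "motion" is text: rows parted by semicolons, each of 7 numbers parted by spaces: the shift along the world's x, y, z in m, then the turn, a rotation vector about the world's x, y, z in degrees, then the closure in counts, from 0 (fully open) to 255 (shut). In form: dx dy dz wx wy wz hand; .... A call has 1 to 20 rows; each row shifts and turns the commanded pose from where the row before left it; what a row does not reach is not made up. A row lasts 1/12 s, in which the tool goes at most 41.7 mm and 7.16 degrees, less where a joint would pass 70% of its speed; a pose out of reach is approached as far as the arm can. A call is refused whole if a number of a shift passes 0.0417 or a number of a turn 7.16, either way. A call with a gripper value outside its range is refused whole. The fingers move at their own pace and stop on an object; "grip_force" is the grip in N (left out, the last holds). Time passes only in rows, so rows that do not move let the fingers close. It gives the time, the measured TCP pose, the force, the opening and the grip force at its end, in the units of the state.
- ctrl.get_obs(): the state, without advancing time (a new reading comes with each control period).
- ctrl.camera(name): name is "scene" or "top" or "wrist"; returns a dict with "pixels" (480x640x3 uint8, red, green, blue), "range_z" (480x640 float32, m along the optical axis (not along the pixel's ray), 0 where there is no reading), "K" (3x3 intrinsics, pixels), "position" and "attitude" of the camera in the world. Camera axes: x right, y up, looking along -z (the intrinsics and any distortion apply to the point x, -y, -z); pixel columns grow to the right and rows downward; lengths in m; the calibration is good to about 2 mm. A picture is of the moment at which its call begins.
- ctrl.hand_in(): hands the job in; it is judged then, once.
The state is a dict: "time_s": time; "qpos": joint angles; "joint_vel": joint speeds; "tau": joint torques, N m; "ee_pos": TCP position; "eef_rot": TCP orientation; "force": force on the tool from outside, world axes, zero at the start; "moment": the same for the moment, N m; "grip_width": finger opening in m; "grip_force": force on a finger pad.
Only numpy, scipy, OpenCV 4.12 (cv2) and the standard library are available. Lean on these libraries where they do the work, as an engineer would, in place of code of your own. Each camera call takes 0.05 s, during which the arm holds its last target. There are 200 camera calls.

## Task

Get the white flux jar with the red lid out from behind the two bottles on the plywood stand: first stand both bottles upright, out of the way, on the white strip of board while the jar stays where it is. Then set the jar upright on the middle of the small grey soldering tile, and only after that put each bottle back upright on the very ring of the stand that it came from. Do not knock anything over, and leave the solder spool and the red pliers beside the tile where they are.

Things in the scene. Friction and masses are not known exactly. Their poses are not given: they have to be found in the camera images.
- amber_centre (a point): Amber glass bottle with a narrow neck and small black cap, loose, 0.07 kg, 86 mm tall. Point: on its axis, half-way up, 43 mm above its foot; z along its axis. Body round, 33 mm across up to 48 mm above the foot, then narrowing to neck and cap. Grip it across the body about 43 mm above the foot. Starts upright on one of the stand's two rings (either one).
- white_centre (a point): White plastic bottle with a wide blue screw cap, loose, 0.07 kg, 86 mm tall. Point: on its axis, half-way up, 43 mm above its foot; z along its axis. Body round, 33 mm across up to 53 mm above the foot; cap 31 mm across. Grip it across the body about 43 mm above the foot. Starts upright on the other ring of the stand.
- jar_centre (a point): White flux jar with red lid, loose (lid fixed on), 0.06 kg, round, 41 mm across, 36 mm tall. Point: on its axis, half-way up, 18 mm above its foot; z along its axis. Starts upright near the stand's origin, behind the bottles, with a rail 8 mm off on either side: grip it with one finger before and one behind it (along the stand's x).
- stand: Plywood stand, fixed. Origin: centre of underside; x to its back, y left, z up. Base 170 (x) by 150 (y) mm, top 6 mm above the bench. Two flat dark rings, 47 mm across, at x = -55, y = +32 and -32 mm: a bottle on each. Rails along x from -12 to +68 mm, inner faces at y = +-29 mm, tops 24 mm above the bench; the jar between them. Back lip as high, inner face x = +78 mm.
- strip: White fibre-board strip, fixed flat on the bench: the place to set the bottles aside. 72 mm (x) by 242 mm (y), 13 mm thick; origin at the centre of its underside, y along its length. One end is mitred: keep the bottles' centres within 90 mm of the middle along y. At least 100 mm between the bottles' centres leaves room for fingers.
- tile: Small grey, scorched soldering tile, fixed flat on the bench: the place for the jar. 75 mm (x) by 85 mm (y), 8 mm thick; origin at the centre of its underside, z up. The spool stands about 100 mm off its middle on its +x side, the pliers lie about 100 mm off on its -x side; nothing stands close on its +y and -y sides.
- spool_centre (a point): Bystander: black and white solder spool, loose, 54 mm across, 37 mm tall; point at its centre, half-way up.
- pliers_centre (a point): Bystander: pliers with red handles, loose, lying flat, 53 by 137 by 10 mm (long side y); point at the centre, half-way up.
Mind the look-alikes: they are no part of the job. Leave any green or turquoise look-alike of the part that bears amber_centre alone. What is shaped like the part that bears jar_centre but green is not meant.

How it is judged:
By the outcome, as a careful person would: the job done as asked, in the order asked, and still so for the second after the job is handed in, with the robot touching nothing.
It also fails if it takes over 122 s, if anything falls off the work surface, if the arm or the gripper's body presses on something with over 40 N, if the wrist force passes 120 N, or if a joint passes its speed limit or range.

## Working session

There is one attempt and no reset: what is moved stays moved. The work goes in short steps, Python scripts to look and compute and a tool call to move; the robot and the scene stay as the last step left them, time stands still between calls to the robot, and variables do not carry over. Pictures are saved under pics/ and viewed, at most 14 in all, crops included, and the job is handed in when it is done.

Besides the shell and the picture viewer there is one more tool, called after "Call:" as a command line: name --argument value ..., lists and objects as JSON in quotes. carry_out: Moves the arm, as the interface text tells. Its arguments: {"type":"object","properties":{"motion":{"type":"string"},"grip_force":{"type":"number"}},"required":["motion"]}

```bash
ls; mkdir -p pics; cat > h.py <<'E'
import numpy as np, cv2
from station import ctrl
def shot(n):
    c=ctrl.camera(n); c['bgr']=cv2.cvtColor(c['pixels'],cv2.COLOR_RGB2BGR); return c
E
python3 - <<'E'
from h import *
for n in("scene","top"):
    c=shot(n); cv2.imwrite(f'pics/{n}0.png',c['bgr']); print(n,c['K'].tolist(),c['position'],c['attitude'],[k for k in c])
print(ctrl.get_obs())
E
```

```text
pics
scene [[554.1970475687718, 0.0, 320.5508324475972], [0.0, 554.1970475687718, 238.03924857409655], [0.0, 0.0, 1.0]] [0.21254954 0.55360872 0.87819025] [ 0.66152587  0.01292143 -2.61312243] ['pixels', 'range_z', 'K', 'position', 'attitude', 'bgr']
top [[614.1658227644641, 0.0, 321.6255957182632], [0.0, 614.1658227644641, 239.15360215567767], [0.0, 0.0, 1.0]] [0.4100895  0.01580104 1.46927452] [ 0.10060783 -0.00403194 -1.57139495] ['pixels', 'range_z', 'K', 'position', 'attitude', 'bgr']
{'time_s': 0.1, 'qpos': array([-1.36759607e+00,  3.00389486e-01,  1.52152506e+00, -2.27324245e-07,
        1.32067696e+00, -6.66170611e-02]), 'joint_vel': array([-0.00079762, -0.00243185, -0.0011935 ,  0.00054048, -0.00127974,
        0.00033935]), 'tau': array([ 9.22985819e-04, -5.32644224e+01, -3.53283870e+01,  7.09332875e-02,
        2.35018943e-02, -6.46865396e-05]), 'ee_pos': array([ 0.14654659, -0.52987628,  0.20495479]), 'eef_rot': array([-3.14059600e+00, -6.62714953e-05,  2.69817340e-01]), 'force': array([0.3312722 , 0.14673143, 0.12806538]), 'moment': array([-0.04439699, -0.01012647, -0.01751533]), 'grip_force': 0.0, 'grip_width': 0.09401438324128032}
```

View pics/top0.png

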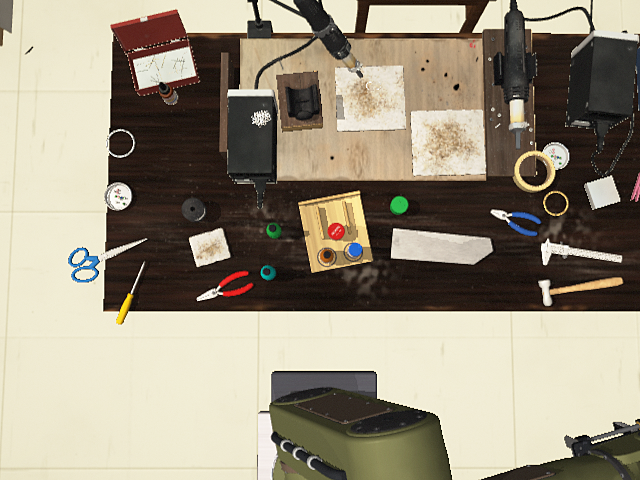

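View pics/scene0.png

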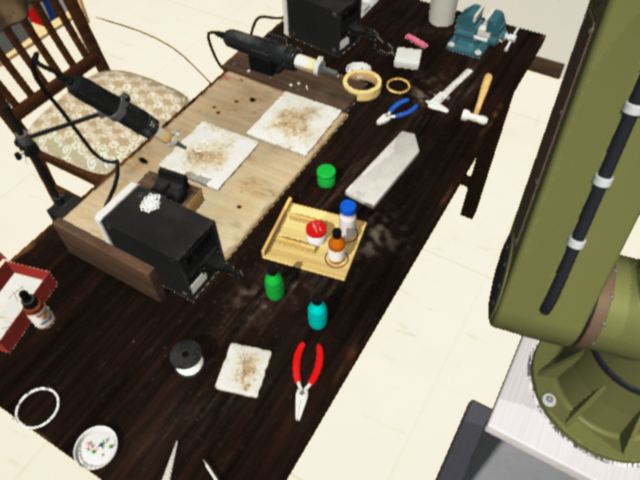

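The top view has image up = +x and left = +y.
- **Jar:** the red lid at (336,231) is on the stand between the rails, so it is the one meant. The green jar at (399,205) is a look-alike.
- **Amber bottle:** the one at (327,257) is on a stand ring. The green (274,230), turquoise (268,272) and boxed amber (167,92) bottles are not meant.
- **White bottle:** blue cap at (354,250).
- **Other parts:** the tile is at (210,247), the strip at (440,246) with its mitred end towards -y, the spool at (193,209) and the pliers at (225,287).

```bash
cat >> h.py <<'E'
from scipy.spatial.transform import Rotation as R
def ray(c,uv,z):
    "pixels -> world points on plane z"
    uv=np.atleast_2d(uv).astype(float); K=c['K']
    d=np.c_[(uv[:,0]-K[0,2])/K[0,0],-(uv[:,1]-K[1,2])/K[1,1],-np.ones(len(uv))]
    d=d@R.from_euler('xyz',c['attitude']).as_matrix().T
    return c['position']+d*((z-c['position'][2])/d[:,2])[:,None]
def biggest(m,box=None):
    m=m.astype(np.uint8)
    if box:
        k=np.zeros_like(m);u0,v0,u1,v1=box;k[v0:v1,u0:u1]=1;m=m*k
    m=cv2.morphologyEx(m,cv2.MORPH_OPEN,np.ones((2,2),np.uint8))
    cs,_=cv2.findContours(m,cv2.RETR_EXTERNAL,cv2.CHAIN_APPROX_NONE)
    return max(cs,key=cv2.contourArea)
def hsv(c): return [a.astype(int) for a in cv2.split(cv2.cvtColor(c['bgr'],cv2.COLOR_BGR2HSV))]
def rect(c,cnt,z):
    P=ray(c,cnt[:,0,:],z)[:,:2].astype(np.float32)
    (x,y),(w,h),a=cv2.minAreaRect(P*1000); return np.round([x,y,w,h,a],1)
E
python3 - <<'E'
from h import *
c=shot("top");H,S,V=hsv(c)
def info(n,m,box,z):
    k=biggest(m,box);r=rect(c,k,z);M=cv2.moments(k);u,v=M['m10']/M['m00'],M['m01']/M['m00']
    d=c['range_z'][int(v)-1:int(v)+2,int(u)-1:int(u)+2]
    print(n,(round(u,1),round(v,1)),'cent',ray(c,(u,v),z)[0].round(4),'rect',r,'depth',np.median(d).round(4)); return k
red=((H<8)|(H>172))&(S>150)&(V>100)
info('jarlid',red,(315,215,355,245),.042)
info('bluecap',(H>100)&(H<125)&(S>130)&(V>100),(340,235,372,265),.092)
info('tile',(V>110)&(S<110),(180,222,240,270),.008)
info('strip',(V>100)&(S<80),(380,220,505,275),.013)
info('stand',(V>130)&(S>60)&(H>10)&(H<32),(290,180,380,280),.006)
info('pliers',red,(190,260,262,310),.01)
info('spool',(V>35)&(S<80),(175,190,212,230),.037)
x=c['bgr'][175:285,280:510];cv2.imwrite('pics/topcrop.png',cv2.resize(x,None,fx=3.4,fy=3.4,interpolation=cv2.INTER_CUBIC))
E
```

```text
jarlid (336.6, 231.9) cent [ 0.5712 -0.025   0.042 ] rect [571.  -24.8  38.1  38.2  45. ] depth 1.435
bluecap (356.0, 250.0) cent [ 0.5245 -0.0672  0.092 ] rect [524.6 -67.2  27.   27.1  89.7] depth 1.3814
tile (210.0, 248.1) cent [0.5363 0.2762 0.008 ] rect [536.4 276.3  75.4  85.1  16.8] depth 1.4649
strip (439.6, 247.5) cent [ 0.5371 -0.2711  0.013 ] rect [ 537.1 -278.2  240.8   72.6   85.6] depth 1.4631
stand (335.9, 232.3) cent [ 0.5743 -0.0245  0.006 ] rect [575.1 -25.  173.6 150.5  10.9] depth 1.4352
pliers (238.5, 291.5) cent [0.4329 0.2065 0.01  ] rect [433.2 205.6  17.9  73.5  17.1] depth 1.4534
spool (194.0, 210.2) cent [0.6232 0.3102 0.037 ] rect [622.5 311.2  59.2  54.1  35.9] depth 1.4774
```

View pics/topcrop.png

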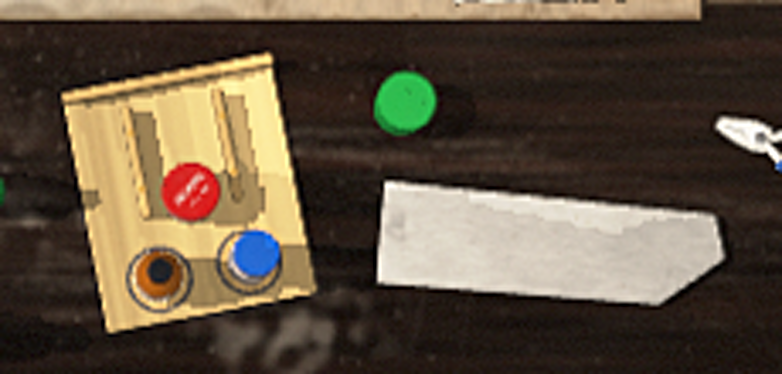

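The crop confirms it: amber is on the left ring, the white bottle with the blue cap is on the right ring, and the red-lidded jar is between the rails. Stand yaw is about 10.9°, and the blue cap lies within 1 mm of the predicted ring. The tile and strip sizes also match. I'll move over the stand.

Call:
carry_out --motion "0.023 0.032 0 0 0 5.34 100;0.023 0.032 0 0 0 5.34 100;0.023 0.032 0 0 0 5.34 100;0.023 0.032 0 0 0 5.34 100;0.023 0.032 0 0 0 5.34 100;0.023 0.032 0 0 0 5.34 100;0.023 0.032 0 0 0 5.34 100;0.023 0.032 0 0 0 5.34 100;0.023 0.032 0 0 0 5.34 100;0.023 0.032 0 0 0 5.34 100;0.023 0.032 0 0 0 5.34 100;0.023 0.032 0 0 0 5.34 100;0.023 0.032 0 0 0 5.34 100;0.023 0.032 0 0 0 5.34 100;0.023 0.032 0 0 0 5.34 100;0.023 0.032 0 0 0 5.34 100;0 0 0 0 0 0 100;0 0 0 0 0 0 100;0 0 0 0 0 0 100" --grip_force 15

```text
time_s: 1.73
ee_pos: [0.5142, -0.0183, 0.2051]
eef_rot: [-3.141, -0.0, 1.76]
force: [0.1, -1.0, 0.5]
grip_width: 0.0567
grip_force: 0.0
```

```bash
python3 - <<'E'
from h import *
c=shot("wrist"); cv2.imwrite('pics/w1.png',c['bgr']); print(c['position'],c['attitude'],c['K'][0,0])
o=ctrl.get_obs();print(o['ee_pos'],o['eef_rot'],o['qpos'])
E
```

```text
[0.50259115 0.04530211 0.38508006] [-0.22956669  0.00171199  0.18960886] 420.90173136407674
[ 0.51411703 -0.0187891   0.20530215] [-3.14109601e+00  1.13822047e-05  1.75946135e+00] [-1.07650534e-01  2.21134483e-01  1.62050109e+00 -1.61781298e-04
  1.30042876e+00 -2.96272304e-01]
```

View pics/w1.png

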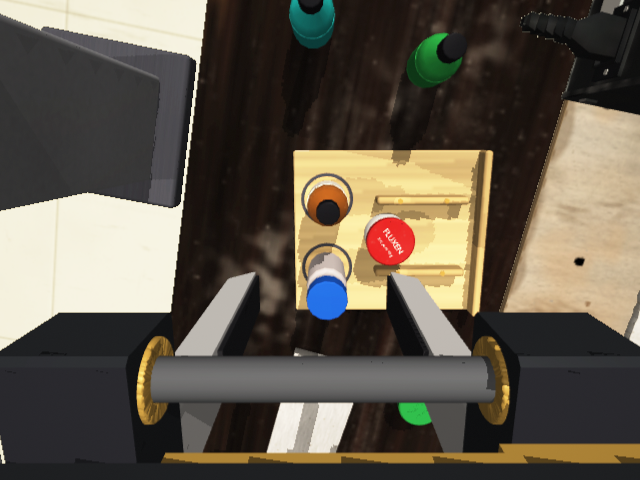

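In the wrist view, image right is stand +x. The rings are near (327,199) and (327,269), the black cap at (327,211), the blue cap at (327,298) and the red lid at (390,241).

```bash
python3 - <<'E'
from h import *
c=shot("wrist");H,S,V=hsv(c)
def cc(n,m,box,z):
    k=biggest(m,box);(u,v),r=cv2.minEnclosingCircle(k);print(n,u,v,r,ray(c,(u,v),z)[0].round(4),rect(c,k,z))
cc('blue',(H>100)&(H<125)&(S>130)&(V>60),(295,265,360,330),.092)
cc('black',(V<60),(305,192,348,228),.092)
cc('lid',((H<8)|(H>172))&(S>150)&(V>100),(350,205,425,270),.042)
wood=(V>110)&(S>60)&(H>10)&(H<35)
cc('stand',wood,(280,140,500,330),.006)
# rings: dark grey on wood, circle by hough
g=cv2.cvtColor(c['bgr'],cv2.COLOR_BGR2GRAY)[140:320,285:400]
h=cv2.HoughCircles(g,cv2.HOUGH_GRADIENT,1,40,param1=120,param2=15,minRadius=21,maxRadius=29)
for u,v,r in h[0]: print('ring',u+285,v+140,r,ray(c,(u+285,v+140),.006)[0].round(4))
E
```

```text
blue 328.14892578125 298.0372314453125 22.261180877685547 [ 0.5271 -0.0644  0.092 ] [527.  -64.6  29.6  34.5  10.8]
black 329.0 212.1458282470703 12.510951042175293 [ 0.5155 -0.0013  0.092 ] [515.5  -1.3  15.5  17.1  10.8]
lid 391.29620361328125 241.55435180664062 24.345956802368164 [ 0.5737 -0.0238  0.042 ] [573.5 -24.1  39.6  41.1  56.6]
stand 393.88494873046875 228.1079864501953 125.57650756835938 [ 0.5807 -0.0182  0.006 ] [579.9 -26.8 176.7 157.   11. ]
ring 327.5 198.5 26.1 [ 0.5156 -0.0029  0.006 ]
ring 326.5 266.5 21.7 [ 0.5268 -0.0659  0.006 ]
ring 389.5 239.5 24.0 [ 0.5791 -0.0294  0.006 ]
```

Rings, caps and jar agree with the top view to about 2 mm. I'll take the white bottle first, to the far end of the strip.

Call:
carry_out --motion "0.006 -0.0235 0 0 0 0 100;0.006 -0.0235 0 0 0 0 100;0 0 -0.029 0 0 0 100;0 0 -0.029 0 0 0 100;0 0 -0.029 0 0 0 100;0 0 -0.029 0 0 0 100;0 0 -0.029 0 0 0 100;0 0 -0.015 0 0 0 100;0 0 -0.015 0 0 0 100;0 0 0 0 0 0 100;0 0 0 0 0 0 100;0 0 0 0 0 0 100"

```text
time_s: 2.83
ee_pos: [0.527, -0.0657, 0.0316]
eef_rot: [3.14, 0.001, 1.76]
force: [0.5, 0.3, -0.6]
grip_width: 0.0572
grip_force: 0.0
```

Call:
carry_out --motion "0 0 0 0 0 0 125;0 0 0 0 0 0 140;0 0 0 0 0 0 155;0 0 0 0 0 0 170;0 0 0 0 0 0 185;0 0 0 0 0 0 200;0 0 0 0 0 0 220;0 0 0 0 0 0 220;0 0 0 0 0 0 220;0 0 0 0 0 0 220"

```text
time_s: 3.67
ee_pos: [0.5267, -0.0651, 0.0308]
eef_rot: [3.141, 0.0, 1.761]
force: [-1.7, -0.5, 6.1]
grip_width: 0.0327
grip_force: 15.0
```

Call:
carry_out --motion "0 0 0.01 0 0 0 220;0 0 0.02 0 0 0 220;0 0 0.03 0 0 0 220;0 0 0.03 0 0 0 220;0 0 0.01 0 0 0 220;0.0005 -0.015 0 0 0 0 220;0.0005 -0.025 0 0 0 0 220;0.001 -0.032 0 0 0 0 220;0.001 -0.036 0 0 0 0 220;0.001 -0.036 0 0 0 0 220;0.001 -0.036 0 0 0 0 220;0.0005 -0.036 0 0 0 0 220;0.0005 -0.030 0 0 0 0 220;0 -0.015 0 0 0 0 220;0 -0.007 0 0 0 0 220;0 0 0 0 0 0 220;0 0 0 0 0 0 220"

```text
time_s: 5.08
ee_pos: [0.5325, -0.3323, 0.1301]
eef_rot: [-3.141, -0.001, 1.761]
force: [0.6, -0.5, -1.0]
grip_width: 0.0328
grip_force: 15.0
```

Call:
carry_out --motion "0 0 -0.02 0 0 0 220;0 0 -0.03 0 0 0 220;0 0 -0.02 0 0 0 220;0 0 -0.01 0 0 0 220;0 0 -0.005 0 0 0 220;0 0 0 0 0 0 220;0 0 0 0 0 0 220;0 0 -0.003 0 0 0 220;0 0 -0.003 0 0 0 220;0 0 0 0 0 0 220;0 0 0 0 0 0 220"

```text
time_s: 6.0
ee_pos: [0.5326, -0.3331, 0.0396]
eef_rot: [3.141, 0.0, 1.761]
force: [-0.6, -0.8, -0.4]
grip_width: 0.0328
grip_force: 15.0
```

Call:
carry_out --motion "0 0 -0.001 0 0 0 220;0 0 -0.001 0 0 0 220;0 0 0 0 0 0 220;0 0 0 0 0 0 220"

```text
time_s: 6.33
ee_pos: [0.5327, -0.3333, 0.0378]
eef_rot: [3.141, 0.0, 1.761]
force: [-1.0, 0.3, 3.5]
grip_width: 0.0327
grip_force: 15.0
```

Call:
carry_out --motion "0 0 0 0 0 0 150;0 0 0 0 0 0 130;0 0 0 0 0 0 110;0 0 0 0 0 0 100;0 0 0 0 0 0 100;0 0 0 0 0 0 100;0 0 0.015 0 0 0 100;0 0 0.03 0 0 0 100;0 0 0.04 0 0 0 100;0 0 0.04 0 0 0 100;0 0.03 0.02 0 0 0 100;0 0.04 0.02 0 0 0 100;-0.002 0.041 0 0 0 0 100;-0.002 0.041 0 0 0 0 100;-0.002 0.041 0 0 0 0 100;-0.002 0.041 0 0 0 0 100;-0.002 0.04 0 0 0 0 100;-0.004 0.036 0 0 0 0 100;-0.004 0.02 0 0 0 0 100;0 0 0 0 0 0 100"

```text
time_s: 8.0
ee_pos: [0.514, -0.0025, 0.2014]
eef_rot: [3.141, -0.0, 1.765]
force: [0.1, 0.1, 0.2]
grip_width: 0.0574
grip_force: 0.0
```

```bash
python3 - <<'E'
from h import *
c=shot("wrist"); cv2.imwrite('pics/w2.png',c['bgr'])
t=shot("scene"); cv2.imwrite('pics/s2.png',t['bgr'][100:330,200:460])
print(ctrl.get_obs()['ee_pos'])
E
```

```text
[ 0.51462141 -0.00558287  0.20125103]
```

View pics/s2.png

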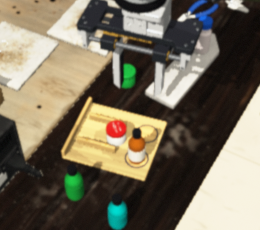

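The scene crop shows the right ring empty, with amber and the jar in place. The gripper hides the white bottle, so I'll check it by mask and refine amber.

```bash
python3 - <<'E'
from h import *
for n in("top","scene","wrist"):
    c=shot(n);H,S,V=hsv(c)
    if n!="wrist":
        try:
            k=biggest((H>105)&(H<122)&(S>150)&(V>90),(400,230,500,270) if n=="top" else (330,100,440,260));(u,v),r=cv2.minEnclosingCircle(k);print(n,u,v,r,ray(c,(u,v),.099)[0])
        except Exception as e: print(n,e)
    else:
        k=biggest(V<60,(305,150,348,240));(u,v),r=cv2.minEnclosingCircle(k);print('black',u,v,r,ray(c,(u,v),.092)[0])
E
```

```text
top 475.3932189941406 246.95631408691406 6.688809394836426 [ 0.53076703 -0.33452629  0.099     ]
scene 410.6190490722656 116.77777862548828 13.899542808532715 [ 0.52552472 -0.34495033  0.099     ]
black 327.0 157.0 21.840429306030273 [0.50742867 0.04803028 0.092     ]
```

View pics/w2.png

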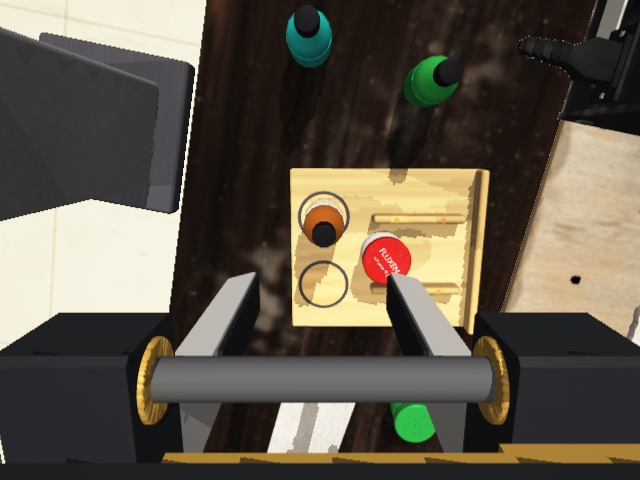

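The white bottle stands upright on the strip (cap at top-view pixel (475,247), world (0.531,-0.334) at cap height). Amber stands on its ring at (324,217), and I'm above it, so I'll descend and grip.

Call:
carry_out --motion "0 0 -0.03 0 0 0 100;0 0 -0.03 0 0 0 100;0 0 -0.03 0 0 0 100;0 0 -0.03 0 0 0 100;0 0 -0.03 0 0 0 100;0 0 -0.015 0 0 0 100;0 0 -0.007 0 0 0 100;0 0 0 0 0 0 100;0 0 0 0 0 0 100;0 0 0 0 0 0 125;0 0 0 0 0 0 140;0 0 0 0 0 0 155;0 0 0 0 0 0 170;0 0 0 0 0 0 185;0 0 0 0 0 0 200;0 0 0 0 0 0 220;0 0 0 0 0 0 220;0 0 0 0 0 0 220;0 0 0 0 0 0 220"

```text
time_s: 9.83
ee_pos: [0.5149, -0.0058, 0.0296]
eef_rot: [3.141, 0.0, 1.761]
force: [-1.1, 0.3, 6.5]
grip_width: 0.0327
grip_force: 15.0
```

Call:
carry_out --motion "0 0 0.01 0 0 0 220;0 0 0.02 0 0 0 220;0 0 0.03 0 0 0 220;0 0 0.03 0 0 0 220;0 0 0.01 0 0 0 220;0.002 -0.012 0 0 0 0 220;0.003 -0.025 0 0 0 0 220;0.004 -0.034 0 0 0 0 220;0.004 -0.034 0 0 0 0 220;0.004 -0.034 0 0 0 0 220;0.004 -0.034 0 0 0 0 220;0.003 -0.027 0 0 0 0 220;0.002 -0.014 0 0 0 0 220;0 -0.006 0 0 0 0 220;0 0 0 0 0 0 220;0 0 -0.02 0 0 0 220;0 0 -0.03 0 0 0 220;0 0 -0.02 0 0 0 220;0 0 -0.01 0 0 0 220;0 0 -0.005 0 0 0 220"

```text
time_s: 11.5
ee_pos: [0.54, -0.2244, 0.0426]
eef_rot: [-3.14, -0.002, 1.762]
force: [-1.0, 0.1, -1.7]
grip_width: 0.0326
grip_force: 15.0
```

Call:
carry_out --motion "0 0 0 0 0 0 220;0 0 0 0 0 0 220;0 0 -0.003 0 0 0 220;0 0 -0.003 0 0 0 220;0 0 -0.001 0 0 0 220;0 0 0 0 0 0 220;0 0 0 0 0 0 220;0 0 0 0 0 0 220"

```text
time_s: 12.17
ee_pos: [0.5407, -0.2259, 0.0372]
eef_rot: [3.141, 0.0, 1.761]
force: [0.3, -0.3, -0.5]
grip_width: 0.0324
grip_force: 15.0
```

Call:
carry_out --motion "0 0 -0.001 0 0 0 220;0 0 -0.0005 0 0 0 220;0 0 0 0 0 0 220;0 0 0 0 0 0 220"

```text
time_s: 12.5
ee_pos: [0.5409, -0.226, 0.0365]
eef_rot: [3.141, 0.001, 1.761]
force: [-3.3, 0.6, 8.3]
grip_width: 0.0325
grip_force: 15.0
```

Call:
carry_out --motion "0 0 0 0 0 0 150;0 0 0 0 0 0 130;0 0 0 0 0 0 110;0 0 0 0 0 0 100;0 0 0 0 0 0 100;0 0 0 0 0 0 100;0 0 0.015 0 0 0 100;0 0 0.03 0 0 0 100;0 0 0.04 0 0 0 100;0 0 0.035 0 0 0 100;0.004 0.02 0 0 0 0 88;0.005 0.033 0 0 0 0 88;0.006 0.038 0 0 0 0 88;0.006 0.038 0 0 0 0 88;0.005 0.035 0 0 0 0 88;0.005 0.025 0 0 0 0 88;0 0.0125 0 0 0 0 88;0 0 0 0 0 0 88;0 0 0 0 0 0 88"

```text
time_s: 14.08
ee_pos: [0.5715, -0.0246, 0.1555]
eef_rot: [-3.141, 0.0, 1.762]
force: [-0.5, -0.5, 0.3]
grip_width: 0.0611
grip_force: 0.0
```

```bash
python3 - <<'E'
from h import *
print(ctrl.get_obs()['ee_pos'])
t=shot("top"); w=shot("wrist")
cv2.imwrite('pics/m3.png',np.hstack([cv2.resize(t['bgr'][200:300,300:520],(700,318))]))
H,S,V=hsv(w);k=biggest(((H<8)|(H>172))&(S>150)&(V>80));(u,v),r=cv2.minEnclosingCircle(k);print('lid',u,v,r,ray(w,(u,v),.042)[0],rect(w,k,.042))
E
```

```text
[ 0.57145275 -0.02462607  0.15548688]
lid 326.0772399902344 234.0015869140625 28.366708755493164 [ 0.57381148 -0.02372443  0.042     ] [574.2 -24.   39.4  40.9  10.9]
```

View pics/m3.png

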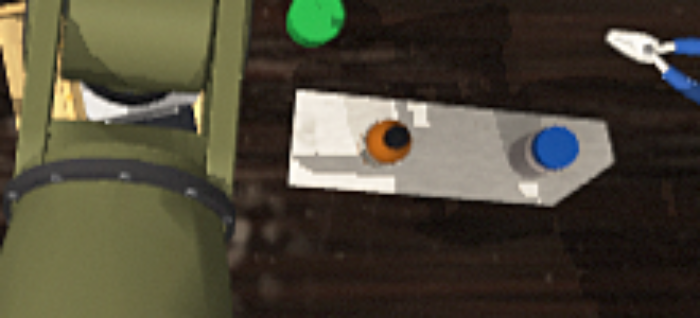

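Both bottles stand upright on the strip: amber near (388,140) and white near (555,148) in this crop. The jar hasn't moved and the tool is centred over it, so I'll grip it.

Call:
carry_out --motion "0.0005 0 -0.03 0 0 0 88;0 0 -0.03 0 0 0 88;0 0 -0.03 0 0 0 88;0 0 -0.03 0 0 0 88;0 0 -0.015 0 0 0 88;0 0 -0.007 0 0 0 88;0 0 0 0 0 0 88;0 0 0 0 0 0 88;0 0 0 0 0 0 105;0 0 0 0 0 0 120;0 0 0 0 0 0 135;0 0 0 0 0 0 150;0 0 0 0 0 0 165;0 0 0 0 0 0 180;0 0 0 0 0 0 200;0 0 0 0 0 0 200;0 0 0 0 0 0 200;0 0 0 0 0 0 200"

```text
time_s: 15.68
ee_pos: [0.5724, -0.0244, 0.0142]
eef_rot: [3.141, 0.0, 1.761]
force: [-2.0, -0.2, 6.0]
grip_width: 0.04
grip_force: 15.0
```

Call:
carry_out --motion "0 0 0.01 0 0 0 200;0 0 0.025 0 0 0 200;0 0 0.035 0 0 0 200;0 0 0.035 0 0 0 200;0 0 0.025 0 0 0 200;0 0 0.01 0 0 0 200;-0.002 0.015 0 0 0 0 200;-0.003 0.025 0 0 0 0 200;-0.004 0.035 0 0 0 0 200;-0.004 0.036 0 0 0 0 200;-0.004 0.036 0 0 0 0 200;-0.004 0.036 0 0 0 0 200;-0.004 0.036 0 0 0 0 200;-0.004 0.033 0 0 0 0 200;-0.004 0.025 0 0 0 0 200;-0.003 0.015 0 0 0 0 200;0 0.008 0 0 0 0 200;0 0 0 0 0 0 200;0 0 0 0 0 0 200"

```text
time_s: 17.27
ee_pos: [0.5361, 0.2751, 0.1531]
eef_rot: [-3.141, 0.0, 1.761]
force: [1.1, -0.2, -1.5]
grip_width: 0.0395
grip_force: 15.0
```

```bash
python3 - <<'E'
from h import *
o=ctrl.get_obs();print(o['ee_pos'],o['grip_width'])
w=shot("wrist"); cv2.imwrite('pics/w4.png',w['bgr'])
E
```

```text
[0.5360891  0.27510468 0.1530907 ] 0.03947939899266107
```

View pics/w4.png

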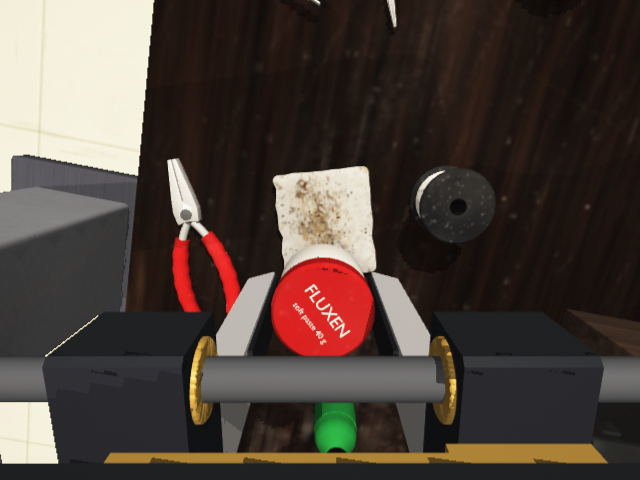

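The jar is held, and in the view ahead of it are the tile (centre about (325,220)), the spool at (453,205) and the pliers at (200,240). I'll check the pliers' clearance, then lower.

```bash
python3 - <<'E'
from h import *
w=shot("wrist");p=ray(w,[(240,300),(273,177),(368,168)],.008)[:,:2]
Ry=R.from_euler('z',-10.9,degrees=True).as_matrix()[:2,:2]
print(p.round(3),((p-[.536,.275])@Ry.T).round(3))
H,S,V=hsv(w);k=biggest(((H<8)|(H>172))&(S>150)&(V>80),(250,200,400,380));print(rect(w,k,.18))
t=shot("top");print(ray(t,(274,230),.08))
E
```

```text
[[0.481 0.202]
 [0.492 0.306]
 [0.562 0.326]] [[-0.068 -0.062]
 [-0.038  0.039]
 [ 0.035  0.045]]
[536.5 276.5  40.1  40.2  10.9]
[[0.57129545 0.11851292 0.08      ]]
```

Call:
carry_out --motion "0 0.001 -0.03 0 0 0 200;0 0 -0.035 0 0 0 200;0 0 -0.03 0 0 0 200;0 0 -0.02 0 0 0 200;0 0 -0.01 0 0 0 200;0 0 -0.005 0 0 0 200;0 0 0 0 0 0 200;0 0 0 0 0 0 200;0 0 -0.003 0 0 0 200;0 0 -0.003 0 0 0 200;0 0 -0.001 0 0 0 200;0 0 0 0 0 0 200;0 0 0 0 0 0 200;0 0 0 0 0 0 200"

```text
time_s: 18.58
ee_pos: [0.5362, 0.2767, 0.0167]
eef_rot: [3.141, -0.0, 1.761]
force: [-0.8, 0.9, -0.6]
grip_width: 0.0402
grip_force: 15.0
```

Call:
carry_out --motion "0 0 -0.001 0 0 0 200;0 0 0 0 0 0 200;0 0 0 0 0 0 200;0 0 0 0 0 0 200"

```text
time_s: 18.92
ee_pos: [0.5363, 0.2769, 0.0163]
eef_rot: [3.141, -0.0, 1.761]
force: [-2.6, -1.0, 5.4]
grip_width: 0.0398
grip_force: 15.0
```

Call:
carry_out --motion "0 0 0 0 0 0 130;0 0 0 0 0 0 115;0 0 0 0 0 0 100;0 0 0 0 0 0 92;0 0 0 0 0 0 92;0 0 0 0 0 0 92;0 0 0.015 0 0 0 92;0 0 0.03 0 0 0 92;0 0 0.04 0 0 0 92;0 0 0.04 0 0 0 92;0 -0.02 0.03 0 0 0 100;0 -0.03 0.03 0 0 0 100;0 -0.04 0 0 0 0 100;0 -0.04 0 0 0 0 100;0 -0.04 0 0 0 0 100;0 -0.04 0 0 0 0 100;0 -0.04 0 0 0 0 100;0 0 0 0 0 0 100;0 0 0 0 0 0 100"

```text
time_s: 20.5
ee_pos: [0.5361, 0.0256, 0.2002]
eef_rot: [3.141, 0.0, 1.758]
force: [1.1, 1.1, 0.4]
grip_width: 0.0569
grip_force: 0.0
```

```bash
python3 - <<'E'
from h import *
print(ctrl.get_obs()['ee_pos'])
t=shot("top");H,S,V=hsv(t)
k=biggest(((H<8)|(H>172))&(S>150)&(V>80),(185,225,235,268));print('jar',rect(t,k,.044))
k=biggest((V<60)&(S<255),(425,225,440,260)) if 0 else None
def cc(n,m,b,z):
    k=biggest(m,b);M=cv2.moments(k);print(n,ray(t,(M['m10']/M['m00'],M['m01']/M['m00']),z)[0].round(4),cv2.boundingRect(k))
cc('blue',(H>105)&(H<122)&(S>150)&(V>90),(455,230,500,270),.099)
cc('amberbody',(H>5)&(H<20)&(S>130)&(V>60),(400,230,450,270),.061)
cv2.imwrite('pics/t5.png',t['bgr'][170:330,150:520])
E
```

```text
[0.5360913  0.0255802  0.20016387]
jar [534.5 274.5  37.5  35.   90. ]
blue [ 0.5308 -0.3345  0.099 ] (469, 241, 14, 13)
amberbody [ 0.5364 -0.2194  0.061 ] (416, 239, 14, 13)
```

View pics/t5.png

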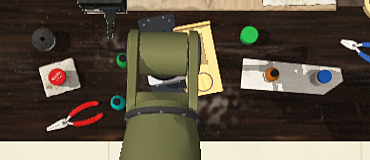

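The jar sits mid-tile (58,77 in the crop), with the spool and pliers undisturbed and both bottles upright on the strip. Next I'll fetch amber.

Call:
carry_out --motion "0.001 -0.0359 0 0 0 0 100;0.001 -0.0359 0 0 0 0 100;0.001 -0.0359 0 0 0 0 100;0.001 -0.0359 0 0 0 0 100;0.0005 -0.0359 0 0 0 0 100;0.0005 -0.036 0 0 0 0 100;0 -0.036 0 0 0 0 100;0 0 0 0 0 0 100;0 0 0 0 0 0 100;0 0 -0.03 0 0 0 100;0 0 -0.03 0 0 0 100;0 0 -0.03 0 0 0 100;0 0 -0.03 0 0 0 100;0 0 -0.025 0 0 0 100;0 0 -0.012 0 0 0 100;0 0 -0.006 0 0 0 100;0 0 0 0 0 0 100;0 0 0 0 0 0 100"

```text
time_s: 22.05
ee_pos: [0.5419, -0.2239, 0.0383]
eef_rot: [3.14, 0.001, 1.762]
force: [0.4, -0.5, 0.1]
grip_width: 0.057
grip_force: 0.0
```

Call:
carry_out --motion "0 0 0 0 0 0 125;0 0 0 0 0 0 140;0 0 0 0 0 0 155;0 0 0 0 0 0 170;0 0 0 0 0 0 185;0 0 0 0 0 0 200;0 0 0 0 0 0 220;0 0 0 0 0 0 220;0 0 0 0 0 0 220;0 0 0 0 0 0 220"

```text
time_s: 22.88
ee_pos: [0.5413, -0.2245, 0.0375]
eef_rot: [3.141, 0.001, 1.761]
force: [-1.4, 0.2, 6.2]
grip_width: 0.0326
grip_force: 15.0
```

Call:
carry_out --motion "0 0 0.01 0 0 0 220;0 0 0.02 0 0 0 220;0 0 0.03 0 0 0 220;0 0 0.03 0 0 0 220;0 0 0.01 0 0 0 220;-0.002 0.012 0 0 0 0 220;-0.003 0.025 0 0 0 0 220;-0.004 0.034 0 0 0 0 220;-0.004 0.034 0 0 0 0 220;-0.004 0.034 0 0 0 0 220;-0.004 0.034 0 0 0 0 220;-0.003 0.027 0 0 0 0 220;-0.002 0.014 0 0 0 0 220;0 0.006 0 0 0 0 220;0 0 0 0 0 0 220;0 0 -0.03 0 0 0 220;0 0 -0.03 0 0 0 220;0 0 -0.025 0 0 0 220;0 0 -0.01 0 0 0 220;0 0 -0.005 0 0 0 220"

```text
time_s: 24.55
ee_pos: [0.5142, -0.005, 0.0352]
eef_rot: [-3.138, -0.001, 1.76]
force: [0.3, -0.4, -0.4]
grip_width: 0.0325
grip_force: 15.0
```

Call:
carry_out --motion "0 0 0 0 0 0 220;0 0 0 0 0 0 220;0 0 -0.003 0 0 0 220;0 0 -0.002 0 0 0 220;0 0 -0.001 0 0 0 220;0 0 0 0 0 0 220;0 0 0 0 0 0 220;0 0 0 0 0 0 220"

```text
time_s: 25.22
ee_pos: [0.5152, -0.0043, 0.0312]
eef_rot: [3.141, 0.0, 1.761]
force: [-0.0, -0.2, -0.7]
grip_width: 0.0326
grip_force: 15.0
```

Call:
carry_out --motion "0 0 -0.001 0 0 0 220;0 0 -0.0005 0 0 0 220;0 0 0 0 0 0 220;0 0 0 0 0 0 220"

```text
time_s: 25.55
ee_pos: [0.5153, -0.0043, 0.0304]
eef_rot: [3.141, 0.0, 1.761]
force: [-4.5, 0.0, 12.4]
grip_width: 0.0326
grip_force: 15.0
```

Call:
carry_out --motion "0 0 0 0 0 0 150;0 0 0 0 0 0 130;0 0 0 0 0 0 110;0 0 0 0 0 0 100;0 0 0 0 0 0 100;0 0 0 0 0 0 100;0 0 0.015 0 0 0 100;0 0 0.03 0 0 0 100;0 0 0.04 0 0 0 100;0 0 0.04 0 0 0 100;0.001 -0.025 0.04 0 0 0 100;0.002 -0.038 0 0 0 0 100;0.002 -0.038 0 0 0 0 100;0.002 -0.038 0 0 0 0 100;0.002 -0.038 0 0 0 0 100;0.002 -0.038 0 0 0 0 100;0.002 -0.038 0 0 0 0 100;0.002 -0.038 0 0 0 0 100;0.0025 -0.038 0 0 0 0 100;0 0 0 0 0 0 100"

```text
time_s: 27.22
ee_pos: [0.5315, -0.3359, 0.1889]
eef_rot: [-3.141, 0.0, 1.757]
force: [-0.5, -0.0, -0.7]
grip_width: 0.0569
grip_force: 0.0
```

```bash
python3 - <<'E'
from h import *
print(ctrl.get_obs()['ee_pos'])
t=shot("top");s=shot("scene")
cv2.imwrite('pics/m6.png',np.hstack([cv2.resize(t['bgr'][180:285,280:400],(400,350),interpolation=cv2.INTER_CUBIC),cv2.resize(s['bgr'][180:285,255:375],(400,350),interpolation=cv2.INTER_CUBIC)]))
E
```

```text
[ 0.53145351 -0.33586907  0.18889516]
```

View pics/m6.png

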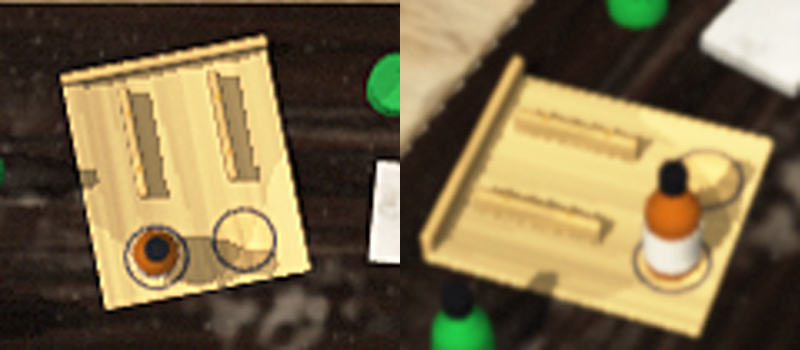

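Amber stands upright, centred on its left ring in both views ((157,250) and (670,260)). Next is the white bottle.

Call:
carry_out --motion "0 0 0 0 0 0 100;0 0 0 0 0 0 100;0 0 -0.03 0 0 0 100;0 0 -0.03 0 0 0 100;0 0 -0.03 0 0 0 100;0 0 0 0 0 0 100;0 0 0 0 0 0 100;0 0 0 0 0 0 100"

```text
time_s: 27.98
ee_pos: [0.5334, -0.3303, 0.1021]
eef_rot: [3.14, 0.002, 1.762]
force: [0.1, 0.1, 0.7]
grip_width: 0.0573
grip_force: 0.0
```

Call:
carry_out --motion "-0.0005 -0.002 -0.025 0 0 0 100;0 0 -0.022 0 0 0 100;0 0 -0.012 0 0 0 100;0 0 -0.005 0 0 0 100;0 0 0 0 0 0 100;0 0 0 0 0 0 100;0 0 0 0 0 0 125;0 0 0 0 0 0 140;0 0 0 0 0 0 155;0 0 0 0 0 0 170;0 0 0 0 0 0 185;0 0 0 0 0 0 200;0 0 0 0 0 0 220;0 0 0 0 0 0 220;0 0 0 0 0 0 220;0 0 0 0 0 0 220"

```text
time_s: 29.32
ee_pos: [0.5322, -0.3325, 0.0363]
eef_rot: [3.141, 0.001, 1.761]
force: [-0.2, 0.2, 5.6]
grip_width: 0.0331
grip_force: 15.0
```

Call:
carry_out --motion "0 0 0.01 0 0 0 220;0 0 0.02 0 0 0 220;0 0 0.03 0 0 0 220;0 0 0.03 0 0 0 220;0 0 0.01 0 0 0 220;-0.0005 0.015 0 0 0 0 220;-0.0005 0.025 0 0 0 0 220;-0.001 0.032 0 0 0 0 220;-0.001 0.036 0 0 0 0 220;-0.001 0.036 0 0 0 0 220;-0.001 0.036 0 0 0 0 220;-0.0005 0.036 0 0 0 0 220;-0.0005 0.030 0 0 0 0 220;0 0.015 0 0 0 0 220;0 0.007 0 0 0 0 220;0 0 0 0 0 0 220;0 0 0 0 0 0 220;0 0 0 0 0 0 220"

```text
time_s: 30.82
ee_pos: [0.5259, -0.0654, 0.1357]
eef_rot: [-3.141, -0.0, 1.76]
force: [0.4, -0.3, -0.4]
grip_width: 0.0328
grip_force: 15.0
```

Call:
carry_out --motion "0 0 -0.03 0 0 0 220;0 0 -0.03 0 0 0 220;0 0 -0.025 0 0 0 220;0 0 -0.01 0 0 0 220;0 0 -0.005 0 0 0 220;0 0 0 0 0 0 220;0 0 0 0 0 0 220;0 0 -0.003 0 0 0 220;0 0 -0.002 0 0 0 220;0 0 -0.001 0 0 0 220;0 0 0 0 0 0 220;0 0 0 0 0 0 220;0 0 0 0 0 0 220"

```text
time_s: 31.9
ee_pos: [0.526, -0.0644, 0.03]
eef_rot: [3.141, 0.0, 1.761]
force: [1.0, -0.2, -0.8]
grip_width: 0.0329
grip_force: 15.0
```

Call:
carry_out --motion "0 0 -0.001 0 0 0 220;0 0 0 0 0 0 220;0 0 0 0 0 0 220;0 0 0 0 0 0 220"

```text
time_s: 32.23
ee_pos: [0.5262, -0.0644, 0.0293]
eef_rot: [3.141, 0.0, 1.761]
force: [-1.8, 0.8, 5.8]
grip_width: 0.0327
grip_force: 15.0
```

Call:
carry_out --motion "0 0 0 0 0 0 150;0 0 0 0 0 0 130;0 0 0 0 0 0 110;0 0 0 0 0 0 100;0 0 0 0 0 0 100;0 0 0 0 0 0 100;0 0 0.015 0 0 0 100;0 0 0.03 0 0 0 100;0 0 0.04 0 0 0 100;0 0 0.04 0 0 0 100;0 -0.025 0.03 0 0 0 100;0 -0.038 0 0 0 0 100;0 -0.038 0 0 0 0 100;0 -0.038 0 0 0 0 100;0 -0.038 0 0 0 0 100;0 -0.03 0 0 0 0 100;0 -0.015 0 0 0 0 100;0 0 0 0 0 0 100;0 0 0 0 0 0 100;0 0 0 0 0 0 100"

```text
time_s: 33.9
ee_pos: [0.5261, -0.2851, 0.1838]
eef_rot: [-3.141, -0.0, 1.762]
force: [-0.0, 0.9, 0.1]
grip_width: 0.0573
grip_force: 0.0
```

```bash
python3 - <<'E'
from h import *
t=shot("top");s=shot("scene")
cv2.imwrite('pics/m7.png',np.hstack([cv2.resize(t['bgr'][180:300,180:380],(500,300),interpolation=cv2.INTER_CUBIC),cv2.resize(s['bgr'][180:285,270:375],(300,300),interpolation=cv2.INTER_CUBIC)]))
E
```

```text
(no output)
```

View pics/m7.png

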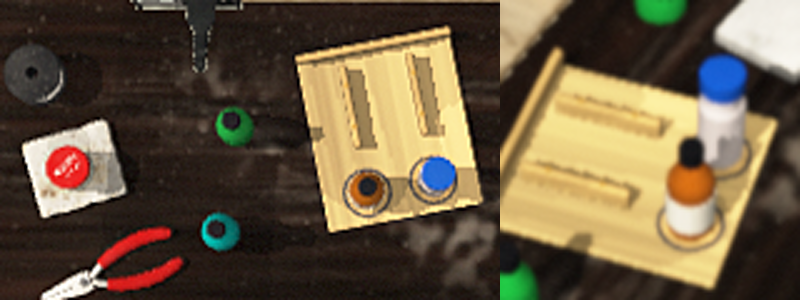

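Both bottles stand upright on their own rings ((367,188) and (436,178)). The jar is mid-tile once its height parallax is allowed for, and the bystanders haven't moved.

```bash
python3 -c "
from station import ctrl
print(ctrl.hand_in())"
```

```text
the job is handed in; nothing more can be done
None
```

The job is done and handed in at about 34 s: the jar stands upright on the middle of the tile, both bottles are back upright on their own rings, nothing was knocked over, and the spool and pliers were left where they are.

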